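# Index the tube carousel and hold the reading head in

### The arm

A 6-joint arm with a two-finger parallel gripper is mounted at the origin on the work surface. World frame = base frame: x ahead of the robot, y to its left, z up, the work surface at z = 0. Lengths are in m, angles in rad, forces in N, time in s.
With the tool pointing down it reaches from about 0.35 to 0.975 m from the base axis. Payload 4.9 kg.
Tool frame: the origin (TCP) lies on the front face of the gripper's body, between the roots of the fingers; the fingertips stand ctrl.finger_overhang ahead of it and the grasp point (between the pads) lies 54 mm ahead of it (ctrl.finger_overhang is the distance from the TCP to the fingertips, in m); z points along the fingers, y is the line along which they close (so a half turn about z gives the same grasp; the last joint's range is limited). The gripper opens to 85 mm and grips with 20 to 120 N. Pads are 22 mm wide; open, the fingers measure 114 mm over their backs; the gripper's body (76 mm by 85 mm) begins 54 mm behind the grasp point. The pads swing forward as they close: fully open they stand 13 mm farther back than shut.
Start: joints at [1.028, 0.053, 1.613, -0, 1.476, -0.119], TCP at [0.257, 0.57, 0.304] pointing down, gripper open.
Joint ranges: [-3.01, 3.01], [-1.01, 2.22], [0.06, 2.58], [-1.02, 4.17], [0.09, 2.62], [-3.14, 3.14]. Speed limits (rad/s): [2.57, 2.57, 3.14, 3.14, 3.14, 3.14].

### API

Orientations are given as a rotation vector (axis times angle).
In Python, from station import ctrl, vision gives the robot as it stands. The module is installed in compiled form; this text tells all that it offers.
- The arm moves only by the tool drive_tool, never from a script. Its argument "rows" is a list of rows, each a list of 2 entries, a list of its own where there are three numbers: the shift along the tool's x, y, z in m, then the turn about the tool's z in rad. A call has 1 to 10 rows; each row shifts and turns the commanded pose from where the row before left it, along the tool's axes as they then stand; what a row does not reach is not made up. A row lasts 1/10 s, in which the tool goes at most 50 mm and 8.59 degrees, less where a joint would pass 70% of its speed; a pose out of reach is approached as far as the arm can. A call with a gripper value outside its range is refused whole. "jaw" is the closure, from 0 (fully open) to 1 (shut), set as the call begins (left out, the last holds). The fingers move at their own pace and stop on an object; "grip_force" is the grip in N (left out, the last holds). Time passes only in rows, so rows that do not move let the fingers close. It gives the time, the measured TCP pose, the force, the opening and the grip force at its end, in the units of the state.
- ctrl.get_obs(): the state, without advancing time (a new reading comes with each control period).
- vision.get_image(name): name is "side" or "top" or "wrist"; returns a dict with "image" (480x640x3 uint8, blue, green, red), "vertical_fov" (degrees; the focal length in pixels is half the picture's height over the tangent of half this angle, whatever the lens; pixels are square), "cx", "cy" (the principal point, pixels), "dist_coeffs" ([k1, k2, p1, p2, k3] as OpenCV has them; the pictures are not rectified), "R" (3x3) and "t" (3): a world point X has camera coordinates R X + t. Camera axes: x right, y down, z forward; pixel columns grow to the right and rows downward; lengths in m; the calibration is good to about 2 mm. A picture is of the moment at which its call begins. There is no depth.
- ctrl.finish_job(): hands the job in; it is judged then, once.
The state is a dict: "t": time; "q": joint angles; "dq": joint speeds; "effort": joint torques, N m; "tool_pos": TCP position; "tool_rot": TCP orientation; "contact_force": force on the tool from outside, world axes, zero at the start; "wrist_torque": the same for the moment, N m; "opening": finger opening in m; "grip_force": force on a finger pad.
Only numpy, scipy, OpenCV 4.12 (cv2) and the standard library are available. Lean on these libraries where they do the work, as an engineer would, in place of code of your own. Each camera call takes 0.05 s, during which the arm holds its last target. There are 200 camera calls.

### The job

Turn the tube carousel until the one tall tube clicks into place at the reading station (next to the small black pointer on the base), leaving the reading head parked meanwhile. Then swing the sprung reading head, which has an upright grip, round over the tall tube all the way to its stop, and hold it there against its spring: finish while still holding it, because it flies back if let go. Do not shift the bottles, boxes and other things lying about.

Things in the scene. Friction and masses are not known exactly. Their poses are not given: they have to be found in the camera images.
- reader: The instrument's fixed grey base plate, 12 mm thick. Origin on the carousel's vertical axis at table height, z up. Plate: x -95 to 145 mm, y +-125 mm. In its frame: station at y +65 mm, black pointer block (34 mm high) at y +108, indexer block (34 mm high) at y -113, 32 mm pivot column at (110, 99), two 8 mm stop pins for the arm, 148 mm high, at (70, 74) and (91, 141).
- carousel (a joint): Angle of the carousel, a 170 mm disc (top 34 mm above the table) on the reader's vertical axis, no end stops; counter-clockwise from above is +, 0 = tall tube at the station. Starts at +0.6 to +2.6. A roller clicks into six notches 60 degrees apart (0, 1.047, ..), pulling in from 0.05 rad; leaving one takes 6 N at a tube; it stays put between. Holds five short tubes (tops 74 mm up) and a tall one.
- tall_tube (a point): Centre of the top of the tall tube, 122 mm above the table, 65 mm from the carousel axis. An upright round cylinder 13 mm in diameter, locked in the carousel; its upper 48 mm stand clear above all the other tubes, so it can be pinched or pushed there from above.
- station (a point): The reading station: the point, fixed in the reader, where the top centre of the tall tube belongs (65 mm from the carousel axis along the reader's +y, 122 mm above the table).
- reading_arm (a joint): Angle of the reading arm about its vertical pivot: 0 parked, 1.2 rad at the forward stop, with the head straight over the station; counter-clockwise from above is positive. A spring always pushes it back to 0: at the grip about 2.5 N when parked, rising to 6 N at the stop. Starts parked.
- swing_pivot (a point): A point on the reading arm's vertical pivot axis, 138 mm above the table (fixed in the reader). Column, hub and spring round it reach up to 170 mm.
- head_grip (a point): Point on the axis of the reading head's upright round grip (14 mm in diameter), 190 mm above the table, 115 mm from the pivot axis; it moves with the arm. The grip's top is at 205 mm; below it, from 128 to 160 mm, is the white round head 44 mm in diameter; a 14 mm wide bar joins it to the pivot at 134 to 146 mm.
- jar: Bystander: glass jar 38 mm in diameter, 60 mm tall; origin at the centre of its underside.
- dropper: Bystander: white bottle 32 mm in diameter, 85 mm tall; origin at the centre of its underside.
- bottle_a: Bystander: glass bottle with wide blue cap, 48 mm in diameter, 100 mm tall; origin at the centre of its underside.
- bottle_b: Bystander: the second such blue-capped bottle, 48 mm in diameter, 100 mm tall; origin at the centre of its underside.
- marker: Bystander: marker pen 130 mm long, 12 mm thick, lying along its x axis; origin under its middle.
- tape: Bystander: paper tape roll 90 mm in diameter, 48 mm tall, standing flat; origin at the centre of its underside.
- kit_carton: Bystander: cardboard carton 100 x 140 x 60 mm; origin at the centre of its underside.
- tip_box: Bystander: white box of pipette tips 85 x 120 x 45 mm; origin at the centre of its underside.

How it is judged:
On the way, in this order (a step that is already met when the one before it is completed fails the run):
1. the tall tube is clicked in at the reading station, with the head still parked and the carousel let go (horizontal distance between tall_tube and station below 0.004 m and value of joint reading_arm below 0.2 rad and contact force between the fingers and carousel below 0.3 N), for 0.3 s.
2. the reading head is held forward at its stop by the fingers (value of joint reading_arm above 1.14 rad and contact force between the fingers and reading_arm above 2 N), for 0.5 s.
At the end, for the whole second after the job is handed in: The tall tube stands at the reading station (within 4 mm, in its notch), and the fingers hold the reading arm still at its forward stop (joint at least 1.14 of 1.2 rad, finger force on the arm over 2 N) through the last second (all of step 2 and horizontal distance between tall_tube and station below 0.004 m and velocity of joint reading_arm between -0.1 and 0.1 rad/s); the arm keeps its last pose, push and grip.
It fails at once if the head is swung forward (over 0.35 rad) while the tall tube is not at the station (more than 8 mm away) (value of joint reading_arm above 0.35 rad and horizontal distance between tall_tube and station above 0.008 m).
It fails at once if a bystander is shifted by more than 30 mm (distance of any of jar, dropper, bottle_a, bottle_b, marker, tape, kit_carton, tip_box from where it was at the start of the episode above 0.03 m).
It also fails if it takes over 58 s, if anything falls off the work surface, if the arm or the gripper's body presses on something with over 40 N, if the wrist force passes 120 N, or if a joint passes its speed limit or range.

## Working session

There is one attempt and no reset: what is moved stays moved. The work goes in short steps, Python scripts to look and compute and a tool call to move; the robot and the scene stay as the last step left them, time stands still between calls to the robot, and variables do not carry over. Pictures are saved under pics/ and viewed, at most 10 in all, crops included, and the job is handed in when it is done.

Besides the shell and the picture viewer there is one more tool, called after "Request:" as a command line: name --argument value ..., lists and objects as JSON in quotes. drive_tool: Moves the arm, as the interface text tells. Its arguments: {"type":"object","properties":{"rows":{"type":"array","items":{"type":"array"}},"jaw":{"type":"number"},"grip_force":{"type":"number"}},"required":["rows"]}

```bash
mkdir -p pics
cat > h.py <<'E'
import numpy as np, cv2, pickle
from station import ctrl, vision
def K(d):
    f=240/np.tan(np.radians(d["vertical_fov"])/2); return np.array([[f,0,d["cx"]],[0,f,d["cy"]],[0,0,1.]])
def ray(d,uv):
    p=cv2.undistortPoints(np.array([[uv]],float),K(d),np.array(d["dist_coeffs"],float))[0,0]
    R=np.array(d["R"]);t=np.array(d["t"]); return -R.T@t, R.T@np.array([p[0],p[1],1])
def onz(d,uv,z):
    o,r=ray(d,uv); return o+r*(z-o[2])/r[2]
def proj(d,X):
    return cv2.projectPoints(np.array(X,float).reshape(-1,1,3),cv2.Rodrigues(np.array(d["R"]))[0],np.array(d["t"],float),K(d),np.array(d["dist_coeffs"],float))[0][:,0]
def snap(n,tag):
    d=vision.get_image(n); cv2.imwrite(f"pics/{tag}.png",d["image"]); pickle.dump(d,open(f"pics/{tag}.pkl","wb")); return d
def load(tag): return pickle.load(open(f"pics/{tag}.pkl","rb"))
E
python3 - <<'E'
from h import *
for n in("side","top"):
    d=snap(n,n+"0"); print(n,d["vertical_fov"],-np.array(d["R"]).T@np.array(d["t"]),np.array(d["R"])[2])
o=ctrl.get_obs();print(o,ctrl.finger_overhang)
E
```

```text
side 57.06197321640583 [0.49908584 0.75742565 0.8885694 ] [ 0.07661311 -0.71111483 -0.69888921]
top 52.80506309917721 [ 0.48370356 -0.00510053  1.49274432] [ 0.05701594  0.00316898 -0.99836824]
{'t': 0.1, 'q': array([ 1.02799419e+00,  5.33443140e-02,  1.61418708e+00, -2.31542917e-05,
        1.47598186e+00, -1.18985912e-01]), 'dq': array([ 0.00021117, -0.00136765, -0.00380541,  0.00178492,  0.00031848,
       -0.0018618 ]), 'effort': array([ 1.70484527e-04, -3.94905603e+01, -3.71364462e+01, -1.16907686e-04,
        3.87044114e-03,  1.00701374e-05]), 'tool_pos': array([0.25679647, 0.56933143, 0.30273451]), 'tool_rot': array([-6.60627389e-01, -3.07073027e+00,  2.86442351e-03]), 'contact_force': array([ 1.1317248 , -0.34388279,  0.01527439]), 'wrist_torque': array([0.00802275, 0.01065956, 0.02353256]), 'grip_force': 0.0, 'opening': 0.08567147256723719} 0.0726
```

View pics/top0.png

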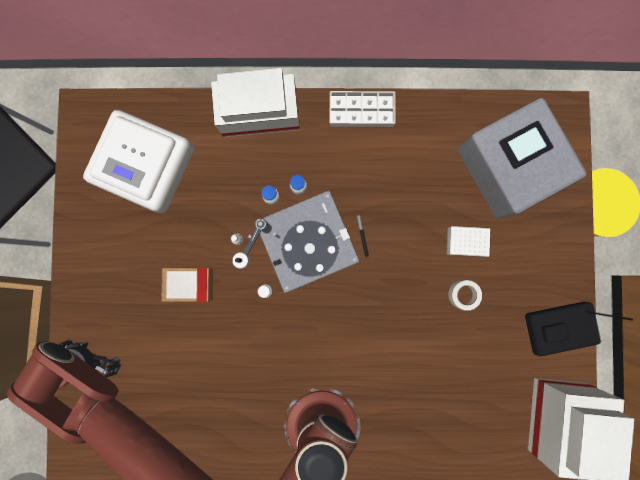

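View pics/side0.png

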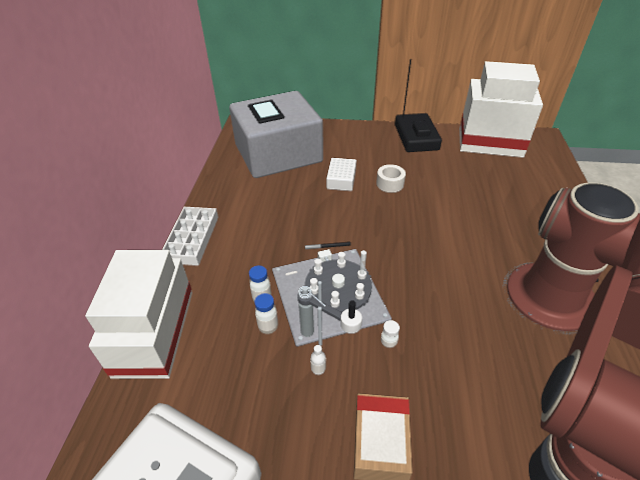

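The top view shows the reader with its carousel hub at about (310,248), pivot at (262,224), head at (240,260), pointer at (277,262) and indexer at (344,234). In the side view the tall tube's top is near (363,253).

Run:
```python
from h import *
a=load("top0")["image"][170:310,215:385]; b=load("side0")["image"][230:390,230:420]
a=cv2.resize(a,None,fx=3.3,fy=3.3,interpolation=cv2.INTER_CUBIC); b=cv2.resize(b,None,fx=3.3,fy=3.3,interpolation=cv2.INTER_CUBIC)
cv2.imwrite("pics/c1.png",a);cv2.imwrite("pics/c2.png",b)
```

```text
(no output)
```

View pics/c1.png

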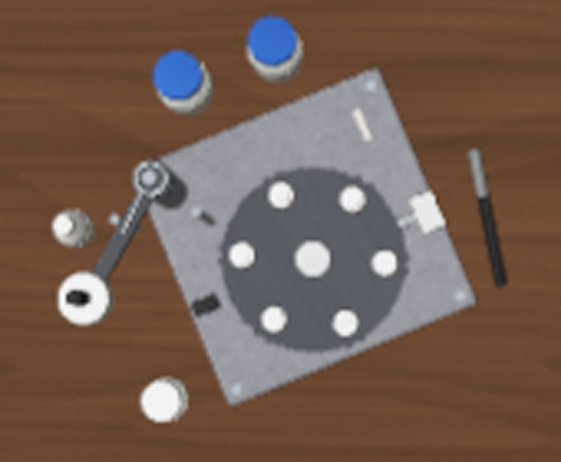

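View pics/c2.png

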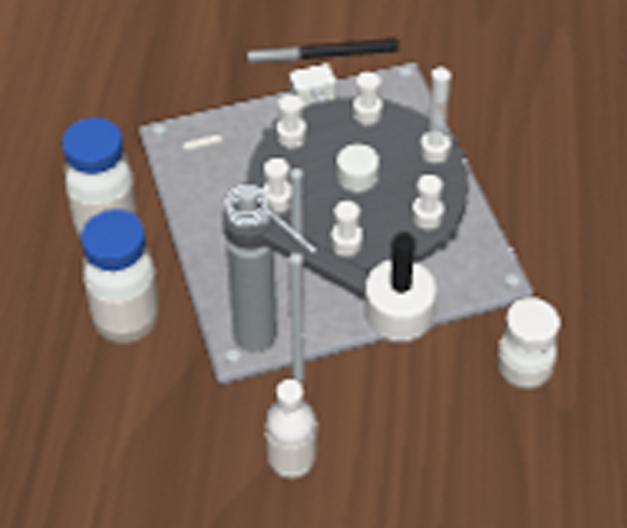

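The crops show the plate corners (377,68), (472,301) and (231,405) in c1. The tall tube is the lower-right one in c1, about (345,322), and its top in c2 is about (441,74). The grip stands in the head at c2 (402,240).

```bash
cat >> h.py <<'E'
def fit(L,W):
    L=np.array(L,float);W=np.array(W)[:,:2];l=L.mean(0);w=W.mean(0);A=L-l;B=W-w
    th=np.arctan2((A[:,0]*B[:,1]-A[:,1]*B[:,0]).sum(),(A*B).sum());c,s=np.cos(th),np.sin(th);R=np.array([[c,-s],[s,c]])
    t=w-R@l; return th,R,t,(L@R.T+t-W)
E
python3 - <<'E'
from h import *
T=load("top0");S=load("side0")
ct=lambda u,v:(215+(u+.5)/3.3-.5,170+(v+.5)/3.3-.5)
cs=lambda u,v:(230+(u+.5)/3.3-.5,230+(v+.5)/3.3-.5)
W=[onz(T,ct(377,68),.012),onz(T,ct(472,301),.012),onz(T,ct(231,405),.012)]; L=[(.145,-.125),(-.095,-.125),(-.095,.125)]
W+=[onz(S,cs(415,65),.012),onz(S,cs(533,292),.012),onz(S,cs(221,381),.012),onz(S,cs(141,130),.012)];L+=[(-.095,-.125),(-.095,.125),(.145,.125),(.145,-.125)]
th,R,t,e=fit(L,W);print("pose",th,t,(e*1000).round(1))
print("hub",onz(T,ct(313,259),.05))
P=lambda l:R@np.array(l)+t
print("station",P((0,.065)),"pivot",P((.11,.099)),"pins",P((.07,.074)),P((.091,.141)))
for n,p in(("top",onz(T,ct(345,323),.122)),("side",onz(S,cs(441,72),.122))):
    l=R.T@(p[:2]-t);print("tall",n,p,np.hypot(*l),np.arctan2(l[1],l[0])-np.pi/2)
print("tubes top z74",[ (lambda l:(np.degrees(np.arctan2(l[1],l[0])-np.pi/2).round(1),np.hypot(*l).round(4)))(R.T@(onz(T,ct(*c),.074)[:2]-t)) for c in((281,194),(352,199),(384,263),(274,319),(242,254))])
print("grip",onz(T,ct(78,297),.205),onz(S,cs(404,237),.205))
# bystanders
for n,c,z in(("jar",(163,400),.06),("dropper",(69,226),.085),("ba",(178,73),.1),("bb",(273,40),.1)): print(n,onz(T,ct(*c),z))
print("fingers/rot",cv2.Rodrigues(np.array(ctrl.get_obs()["tool_rot"]))[0].round(3))
E
```

```text
pose 0.40774178121888327 [0.53736312 0.04179731] [[ 0.9  4.7]
 [-2.1 -1.4]
 [-4.   5.4]
 [ 1.1 -5.9]
 [-2.5  0.3]
 [ 2.1  0.7]
 [ 4.5 -3.8]]
hub [0.53862777 0.03736503 0.05      ]
station [0.51158819 0.10146853] pivot [0.59908798 0.17630026] pins [0.57228066 0.1374883 ] [0.56499106 0.20732283]
tall top [0.48109022 0.00742674 0.122     ] 0.06593918146284343 -4.571819674534577
tall side [0.47943769 0.00889782 0.122     ] 0.06661630058631246 -4.603601175635095
tubes top z74 [(np.float64(-91.1), np.float64(0.0629)), (np.float64(-149.6), np.float64(0.067)), (np.float64(-205.8), np.float64(0.0684)), (np.float64(37.9), np.float64(0.0606)), (np.float64(-27.8), np.float64(0.0583))]
grip [0.50101234 0.22252067 0.205     ] [0.49893683 0.22691481 0.205     ]
jar [0.41123383 0.17056303 0.06      ]
dropper [0.56540085 0.25265701 0.085     ]
ba [0.69993827 0.15588245 0.1       ]
bb [0.72959517 0.07245659 0.1       ]
fingers/rot [[-0.912  0.411 -0.001]
 [ 0.411  0.912 -0.002]
 [ 0.    -0.002 -1.   ]]
```

Request:
drive_tool --rows '[[[-0.029, -0.028, 0], 0], [[-0.029, -0.028, 0], 0], [[-0.029, -0.028, 0], 0], [[-0.029, -0.028, 0], 0], [[-0.029, -0.028, 0], 0], [[-0.029, -0.028, 0], 0], [[-0.029, -0.028, 0], 0], [[-0.029, -0.028, 0], 0], [[-0.029, -0.028, 0], 0], [[-0.029, -0.028, 0], 0]]'

```text
t: 1.1
tool_pos: [0.4062, 0.1936, 0.3035]
tool_rot: [-0.66, -3.071, 0.0]
contact_force: [1.7, -0.6, 0.2]
opening: 0.0855
grip_force: 0.0
```

Request:
drive_tool --rows '[[[-0.029, -0.028, 0], 0], [[-0.029, -0.028, 0], 0], [[-0.029, -0.028, 0], 0], [[-0.029, -0.028, 0], 0], [[0, 0, 0], -0.136], [[0, 0, 0], -0.136], [[0, 0, 0], -0.136], [[0, 0, 0], -0.136], [[0, 0, 0], -0.136], [[0, 0, 0], -0.136]]'

```text
t: 2.1
tool_pos: [0.4656, 0.0454, 0.3033]
tool_rot: [0.62, -3.079, -0.0]
contact_force: [-0.3, 0.1, -0.7]
opening: 0.0855
grip_force: 0.0
```

Request:
drive_tool --rows '[[[0, 0, 0], -0.132], [[0, 0, 0], 0], [[0, 0, 0], 0]]'

```text
t: 2.4
tool_pos: [0.4657, 0.0454, 0.3035]
tool_rot: [0.81, -3.035, -0.0]
contact_force: [-1.2, -0.0, -0.9]
opening: 0.0855
grip_force: 0.0
```

Run:
```python
from h import *
d=snap("wrist","w1");snap("side","s1")
o=ctrl.get_obs();R=cv2.Rodrigues(o["tool_rot"])[0];print(o["t"],o["tool_pos"],np.degrees(np.arctan2(R[1,1],R[0,1])),-np.array(d["R"]).T@d["t"])
print(proj(d,[[.48,.008,.122],[.5375,.039,.05]]))
```

```text
2.5 [0.46579464 0.04541427 0.30371646] 119.92929131089392 [0.39674262 0.00590322 0.37325473]
[[264.19745356 235.73943497]
 [276.80520815 281.84500391]]
```

View pics/w1.png

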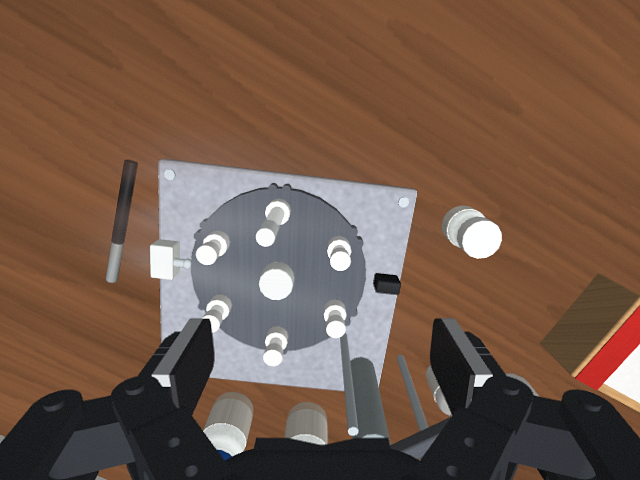

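Wrist view: the tall tube's top is at (265,235) and the hub at (277,282), both where predicted. The pointer block is at (387,284) and the indexer at (165,258). I'll refine the pose and plan the moves from these.

Run:
```python
from h import *
w=load("w1")
p=lambda u,v,z:onz(w,(u,v),z)
hub=p(277,281,.05);tall=p(265,235,.122);print("hub",hub,"tall",tall)
W=[p(160,160,.012),p(417,191,.012),p(388,277,.034),p(165,246,.034),hub]
L=[(-.095,-.125),(-.095,.125),(0,.108),(0,-.113),(0,0)]
th,R,t,e=fit(L,W);print(th,t,(e*1000).round(1));l=R.T@(tall[:2]-t);print(np.hypot(*l),np.arctan2(l[1],l[0])+1.5*np.pi)
print("short",[ (lambda l:(np.degrees(np.arctan2(l[1],l[0])-np.pi/2).round(1),np.hypot(*l).round(4)))(R.T@(p(*c,.074)[:2]-t)) for c in((207,254),(340,260),(335,327),(273,356))])
print("st",R@[0,.065]+t,"piv",R@[.11,.099]+t)
```

```text
hub [0.53666207 0.03876152 0.05      ] tall [0.47925164 0.00823687 0.122     ]
0.39149731564106854 [0.53301625 0.03688986] [[-6.6 -5. ]
 [-6.4  1. ]
 [ 5.3  5.4]
 [11.3  0.4]
 [-3.6 -1.9]]
0.06092313065243329 1.6689453220600594
short [(np.float64(-201.6), np.float64(0.0627)), (np.float64(31.6), np.float64(0.0618)), (np.float64(-28.4), np.float64(0.0653)), (np.float64(-85.5), np.float64(0.0685))]
st [0.50821402 0.09697187] piv [0.5969178  0.17037241]
```

Request:
drive_tool --rows '[[[0.0066, -0.0389, 0], 0], [[0, 0, 0.03], 0], [[0, 0, 0.03], 0], [[0, 0, 0.03], 0], [[0, 0, 0.03], 0], [[0, 0, 0.019], 0], [[0, 0, 0], 0], [[0, 0, 0], 0]]'

```text
t: 3.3
tool_pos: [0.4798, 0.0084, 0.1652]
tool_rot: [0.813, -3.034, -0.0]
contact_force: [1.2, 1.1, 0.6]
opening: 0.0858
grip_force: 0.0
```

Request:
drive_tool --rows '[[[0, 0, 0], 0], [[0, 0, 0], 0], [[0, 0, 0], 0], [[0, 0, 0], 0], [[0, 0, 0], 0], [[0, 0, 0], 0], [[0, 0, 0], 0], [[0, 0, 0], 0], [[0, 0, 0], 0], [[0, 0, 0], 0]]' --jaw 1 --grip_force 25

```text
t: 4.3
tool_pos: [0.4798, 0.0084, 0.1653]
tool_rot: [-0.814, 3.034, -0.0]
contact_force: [-1.5, 0.2, 4.2]
opening: 0.0121
grip_force: 24.7
```

Run:
```python
from h import *
o=ctrl.get_obs();R=cv2.Rodrigues(o["tool_rot"])[0];print(o["t"],o["tool_pos"],np.degrees(np.arctan2(R[1,1],R[0,1])),o["contact_force"],o["opening"],o["grip_force"])
```

```text
4.3 [0.4797996  0.00842335 0.16529649] 120.03406563117093 [-1.50623878  0.23291544  4.23336533] 0.012145909568482119 24.716421961784363
```

Request:
drive_tool --rows '[[[-0.00055, 0.0065, 0], 0.1], [[-0.00055, 0.0065, 0], 0.1], [[-0.00055, 0.0065, 0], 0.1], [[-0.00055, 0.0065, 0], 0.1], [[-0.00055, 0.0065, 0], 0.1], [[-0.00055, 0.0065, 0], 0.1], [[-0.00055, 0.0065, 0], 0.1], [[-0.00055, 0.0065, 0], 0.1]]'

```text
t: 5.1
tool_pos: [0.4756, 0.0583, 0.1653]
tool_rot: [0.438, 3.109, -0.003]
contact_force: [1.0, -3.0, 3.9]
opening: 0.0124
grip_force: 25.3
```

```bash
cat > st.py <<'E'
from h import *
o=ctrl.get_obs();R=cv2.Rodrigues(o["tool_rot"])[0];p=o["tool_pos"]
d=p[:2]-[.537,.039];print(o["t"],p,"psi",np.degrees(np.arctan2(R[1,1],R[0,1])),o["contact_force"],o["opening"],"r",np.hypot(*d),"ang",np.degrees(np.arctan2(d[1],d[0]))%360)
E
python3 st.py
```

```text
5.1 [0.47563541 0.05832008 0.16529535] psi 73.94555361994803 [ 0.95021028 -3.012042    3.87980838] 0.012402288764275316 r 0.06433411731879414 ang 162.5238715337836
```

Request:
drive_tool --rows '[[[-0.0005, 0.0065, 0], 0.1], [[-0.0005, 0.0065, 0], 0.1], [[-0.0005, 0.0065, 0], 0.1], [[-0.0005, 0.0065, 0], 0.1], [[-0.0005, 0.0065, 0], 0.1], [[-0.0005, 0.0065, 0], 0.1], [[-0.0005, 0.0065, 0], 0.1], [[-0.0005, 0.0065, 0], 0.1], [[0, 0, 0], 0], [[0, 0, 0], 0]]'

```text
t: 6.1
tool_pos: [0.5089, 0.0976, 0.1653]
tool_rot: [1.607, 2.696, 0.002]
contact_force: [4.1, -1.5, 1.4]
opening: 0.012
grip_force: 25.3
```

```bash
python3 st.py; python3 -c "
from h import *
snap('side','s2')
a=load('s2')['image'][230:390,230:420];b=snap('top','t2')['image'][170:310,215:385]
g=lambda i:cv2.resize(i,(400,330),interpolation=cv2.INTER_CUBIC)
cv2.imwrite('pics/c3.png',np.hstack([g(a),g(b)]))"
```

```text
6.1 [0.50887569 0.09756717 0.16528924] psi 28.408751404241592 [ 4.10008094 -1.54809373  1.44105671] 0.01199621676091035 r 0.06496991469139377 ang 115.65060474959982
```

View pics/c3.png

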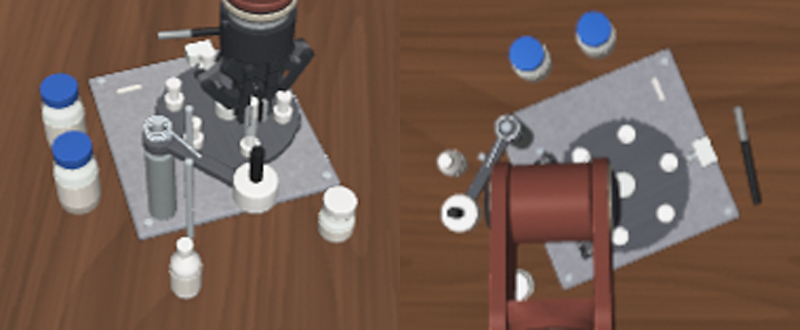

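Request:
drive_tool --rows '[[[-0.0001, 0.0015, 0], 0.03], [[0, 0, 0], 0], [[0, 0, 0], 0]]'

```text
t: 6.5
tool_pos: [0.5098, 0.0981, 0.1653]
tool_rot: [1.647, 2.673, 0.001]
contact_force: [5.0, -3.7, 2.8]
opening: 0.012
grip_force: 25.4
```

Request:
drive_tool --rows '[[[-0.0001, 0.001, 0], 0.015], [[0, 0, 0], 0], [[0, 0, 0], 0]]'

```text
t: 6.8
tool_pos: [0.5107, 0.0985, 0.1653]
tool_rot: [1.668, 2.66, 0.0]
contact_force: [3.5, -3.5, 2.3]
opening: 0.0119
grip_force: 25.4
```

Request:
drive_tool --rows '[[[0, 0, 0], 0], [[0, 0, 0], 0], [[0, 0, 0], 0], [[0, 0, 0], 0], [[0, 0, 0], 0], [[0, 0, 0], 0], [[0, 0, 0], 0], [[0, 0, 0], 0], [[0, 0, 0], 0], [[0, 0, 0], 0]]' --jaw 0

```text
t: 7.8
tool_pos: [0.5102, 0.0988, 0.1649]
tool_rot: [1.67, 2.661, 0.0]
contact_force: [-0.4, 0.1, 0.4]
opening: 0.0854
grip_force: 0.0
```

Request:
drive_tool --rows '[[[0, 0, -0.03], 0], [[0, 0, -0.03], 0], [[0, 0, -0.04], 0], [[0, 0, -0.04], 0], [[0, 0, 0], 0], [[0, 0, 0], 0]]'

```text
t: 8.4
tool_pos: [0.5107, 0.0988, 0.3064]
tool_rot: [1.669, 2.659, 0.003]
contact_force: [0.1, 0.0, -0.4]
opening: 0.0852
grip_force: 0.0
```

```bash
python3 st.py; python3 -c "
from h import *
d=snap('wrist','w3');snap('side','s3');print(proj(d,[[.5116,.0988,.122],[.537,.039,.05]]))
print(proj(load('s3'),[[.5116,.0988,.122]]))
a=d['image'];b=load('s3')['image'][230:390,230:420]
cv2.imwrite('pics/c4.png',np.hstack([cv2.resize(a,(480,360),interpolation=cv2.INTER_AREA),cv2.resize(b,(320,360),interpolation=cv2.INTER_CUBIC)]))"
```

```text
8.4 [0.51073514 0.09880829 0.30640636] psi 25.77948699173488 [ 0.11515078  0.04895204 -0.43352867] 0.085185432009489 r 0.06532131573497894 ang 113.70872375304971
[[322.32151755 243.02153582]
 [318.66486738 285.94717595]]
[[347.88737388 278.80194077]]
```

View pics/c4.png

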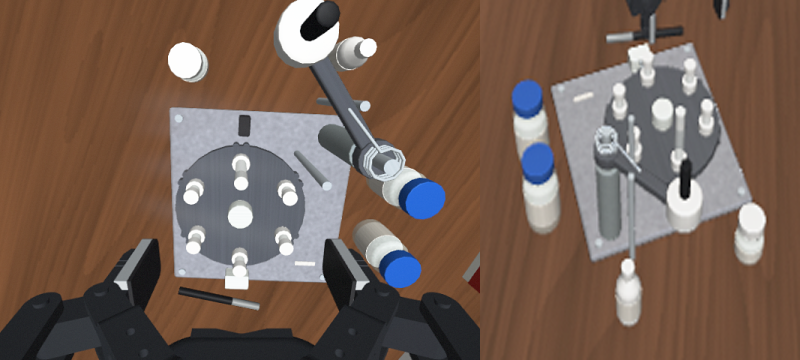

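The crop shows the tall tube's top at (321,244) in full-size wrist pixels, where the station was predicted. It lines up with pointer, hub and indexer, and the head is still parked. On to the grip.

Request:
drive_tool --rows '[[[0, 0, 0], -0.125], [[0, 0, 0], -0.125], [[0, 0, 0], -0.125], [[0, 0, 0], -0.125], [[0, 0, 0], -0.125], [[0.0179, 0.0268, 0], 0], [[0.0179, 0.0268, 0], 0], [[0.0179, 0.0268, 0], 0], [[0.0179, 0.0268, 0], 0], [[0, 0, 0], 0]]'

```text
t: 9.5
tool_pos: [0.4969, 0.2296, 0.3024]
tool_rot: [-0.764, -3.043, 0.002]
contact_force: [0.0, -1.0, -0.7]
opening: 0.0853
grip_force: 0.0
```

```bash
python3 st.py
python3 - <<'E'
from h import *
d=snap('wrist','w4');s=snap('side','s4');g=[.4985,.227]
print(proj(d,[g+[.205],g+[.165]]),proj(s,[g+[.205],g+[.165]]))
u,v=proj(d,[g+[.205]])[0].astype(int)
a=d['image'];b=s['image'][230:390,230:420]
cv2.imwrite('pics/c5.png',np.hstack([cv2.resize(a,(480,360),interpolation=cv2.INTER_AREA),cv2.resize(b,(320,360),interpolation=cv2.INTER_CUBIC)]))
E
```

```text
9.5 [0.49685772 0.22963648 0.30237794] psi 61.8237008594128 [ 0.01454214 -0.97515115 -0.66089561] 0.0853180677860518 r 0.19481701596409023 ang 101.89104347016183
[[318.91570782 302.45245247]
 [319.64210156 272.10521057]] [[352.29925847 301.52112624]
 [351.52010366 313.87134889]]
```

View pics/c5.png

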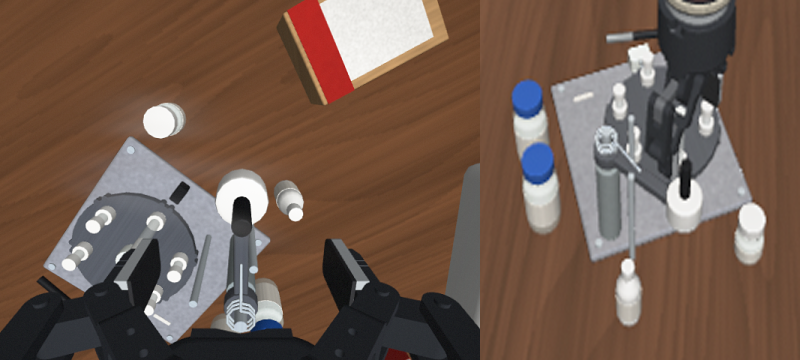

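The grip top shows at about (322,306) in wrist pixels, against (319,302) predicted, so it is centred between the open fingers. I'll descend and close.

Request:
drive_tool --rows '[[[0, 0, 0.02], 0], [[0, 0, 0.02], 0], [[0, 0, 0.02], 0], [[0, 0, 0], 0], [[0, 0, 0], 0]]'

```text
t: 10.1
tool_pos: [0.4981, 0.2262, 0.2443]
tool_rot: [-0.772, -3.044, 0.002]
contact_force: [-0.3, 0.8, 0.9]
opening: 0.0852
grip_force: 0.0
```

Request:
drive_tool --rows '[[[0, 0, 0], 0], [[0, 0, 0], 0], [[0, 0, 0], 0], [[0, 0, 0], 0], [[0, 0, 0], 0], [[0, 0, 0], 0], [[0, 0, 0], 0], [[0, 0, 0], 0], [[0, 0, 0], 0], [[0, 0, 0], 0]]' --jaw 1 --grip_force 40

```text
t: 11.1
tool_pos: [0.4984, 0.2274, 0.2454]
tool_rot: [0.77, 3.045, 0.001]
contact_force: [0.8, 2.3, 3.5]
opening: 0.0128
grip_force: 39.4
```

```bash
sed -i 's/\.537,\.039/.5991,.1733/' st.py; python3 st.py
```

```text
11.1 [0.49843099 0.22744963 0.24542766] psi 61.60441685043188 [0.75747462 2.32642727 3.50409949] 0.012842318273778968 r 0.11430849030058027 ang 151.72429538757666
```

Request:
drive_tool --rows '[[[-0.0004, -0.0092, 0], -0.08], [[-0.0004, -0.0092, 0], -0.08], [[-0.0004, -0.0092, 0], -0.08], [[-0.0004, -0.0092, 0], -0.08], [[-0.0004, -0.0092, 0], -0.08], [[-0.0004, -0.0092, 0], -0.08], [[-0.0004, -0.0092, 0], -0.08], [[-0.0004, -0.0092, 0], -0.08], [[-0.0004, -0.0092, 0], -0.08]]'

```text
t: 12.0
tool_pos: [0.4874, 0.1467, 0.2454]
tool_rot: [0.356, -3.121, -0.002]
contact_force: [1.7, 3.2, 3.0]
opening: 0.0128
grip_force: 39.7
```

```bash
python3 st.py
```

```text
12.0 [0.48741906 0.14673823 0.24539714] psi 103.02193379334905 [1.68661333 3.21373307 3.00194919] 0.012842888214383449 r 0.11479616965616365 ang 193.37845088589503
```

Request:
drive_tool --rows '[[[-0.0004, -0.0092, 0], -0.08], [[-0.0004, -0.0092, 0], -0.08], [[-0.0004, -0.0092, 0], -0.08], [[-0.0004, -0.0092, 0], -0.08], [[-0.0004, -0.0092, 0], -0.08], [[-0.0001, -0.0046, 0], -0.04], [[0, 0, 0], 0], [[0, 0, 0], 0]]'

```text
t: 12.8
tool_pos: [0.5087, 0.1015, 0.2454]
tool_rot: [1.023, -2.968, -0.002]
contact_force: [-4.2, 4.2, 5.6]
opening: 0.0127
grip_force: 39.9
```

Request:
drive_tool --rows '[[[-0.0001, -0.0025, 0], -0.02], [[0, 0, 0], 0], [[0, 0, 0], 0]]'

```text
t: 13.1
tool_pos: [0.5102, 0.0996, 0.2454]
tool_rot: [1.052, -2.957, -0.002]
contact_force: [-4.5, 2.2, 5.9]
opening: 0.0127
grip_force: 40.0
```

Request:
drive_tool --rows '[[[-0.0001, -0.0025, 0], -0.02], [[0, 0, 0], 0], [[0, 0, 0], 0]]'

```text
t: 13.4
tool_pos: [0.5118, 0.0977, 0.2454]
tool_rot: [1.082, -2.947, -0.002]
contact_force: [-4.3, 2.6, 6.7]
opening: 0.013
grip_force: 40.0
```

```bash
python3 st.py
```

```text
13.4 [0.51177464 0.09771995 0.24539772] psi 130.33034568593942 [-4.32658692  2.6422809   6.74300519] 0.01296088783590062 r 0.11549052541157882 ang 220.87616969113736
```

Request:
drive_tool --rows '[[[0, -0.002, 0], -0.017], [[0, 0, 0], 0], [[0, 0, 0], 0]]'

```text
t: 13.7
tool_pos: [0.5124, 0.097, 0.2453]
tool_rot: [1.107, -2.936, -0.006]
contact_force: [-8.0, 4.9, 7.2]
opening: 0.0124
grip_force: 40.3
```

Request:
drive_tool --rows '[[[0, -0.002, 0], -0.017], [[0, 0, 0], 0], [[0, 0, 0], 0]]'

```text
t: 14.0
tool_pos: [0.5128, 0.0969, 0.2453]
tool_rot: [1.133, -2.924, -0.013]
contact_force: [-13.5, 10.3, 10.5]
opening: 0.0126
grip_force: 41.0
```

```bash
python3 st.py
```

```text
14.0 [0.51279942 0.09688046 0.2453055 ] psi 132.3467211300977 [-13.45715073  10.34325412  10.5444905 ] 0.01256928991044123 r 0.11527244358946905 ang 221.52503235458047
```

The force has risen to 17 N with almost no further motion, so the head is at its stop. I'll hold and check.

Request:
drive_tool --rows '[[[0, 0, 0], 0], [[0, 0, 0], 0], [[0, 0, 0], 0], [[0, 0, 0], 0], [[0, 0, 0], 0], [[0, 0, 0], 0], [[0, 0, 0], 0], [[0, 0, 0], 0]]'

```text
t: 14.8
tool_pos: [0.5128, 0.0969, 0.2453]
tool_rot: [1.133, -2.924, -0.013]
contact_force: [-12.9, 11.2, 9.2]
opening: 0.0126
grip_force: 41.0
```

```bash
python3 st.py
python3 - <<'E'
from h import *
s=snap('side','s5');cv2.imwrite('pics/c6.png',cv2.resize(s['image'][220:390,220:430],None,fx=3.3,fy=3.3,interpolation=cv2.INTER_CUBIC))
E
```

```text
14.8 [0.51278859 0.09688283 0.24527322] psi 132.349353428555 [-12.86669197  11.18169955   9.20269096] 0.012638737323840514 r 0.11527898317743855 ang 221.52058120974917
```

View pics/c6.png

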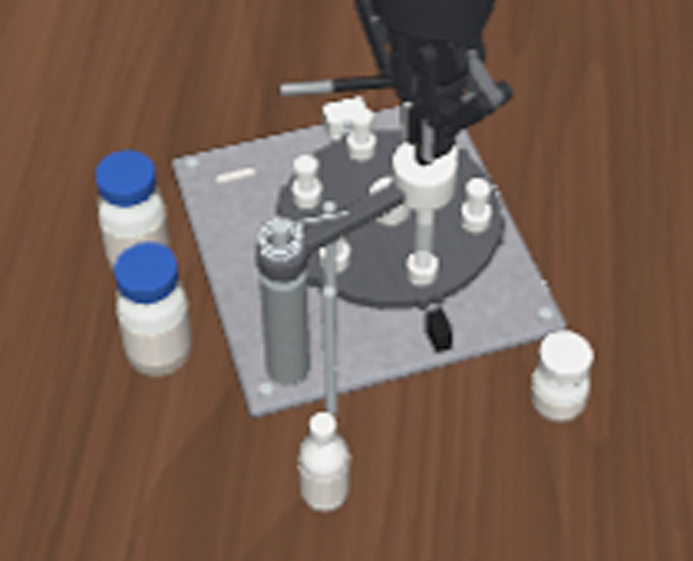

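The head at (426,175) sits over the tall tube, which stands by the pointer at (437,327). The bar is against its stop pin, the fingers hold the grip, and the bystanders are where they were.

```bash
python3 -c "
from station import ctrl
print(ctrl.finish_job())"
```

```text
the job is handed in; nothing more can be done
None
```

I handed the job in with the tall tube clicked in at the reading station and the gripper holding the reading head against its forward stop at about 17 N; the side view showed no bystanders near the reader had moved, and no verdict came back.

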